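Pin the spice rack to its post

TASK

The spice rack has to be locked to the post hidden under its board. Take the locking pin out of its grey holder, put its stem down through the wide hole in the rack's board, feel about gently on top of the post until the stem drops into the post's blind hole, and leave the pin let go and fully home with its flange flat on the board. Never push the pin against the rack with more than about 25 N, so set it down slowly, and leave the jars and the mug where they stand.

Things in the scene. Friction and masses are not known exactly. Their poses are not given: they have to be found in the camera images.
- pin: Loose locking pin, 0.07 to 0.14 kg. Dark wooden round grip 28 mm across and 50 mm tall on a steel flange (disc 62 mm across, 6 mm thick) with a steel stem below. Origin: centre of the flange's underside; z up along the grip, so the flange spans z 0 to 6 mm, the grip 6 to 56 mm. It starts upright in the holder, flange resting on the holder's top.
- pin_tip (a point): Centre of the lower end of the pin's stem, 46 mm below the pin's origin; axes as the pin's. The stem is 12 mm in diameter, its foot chamfered 1.5 mm.
- holder: Fixed grey plastic block 85 x 85 mm, 56 mm tall, with a 16 mm hole through its middle in which the pin stands. Origin: centre of its underside, on the table; z up.
- rack: Fixed low wooden spice rack: light board 150 (x) x 320 (y) mm, 22 mm thick, its top 70 mm above the table, on closed wooden sides. Origin: centre of its underside, on the table; at yaw 0 x points away from the robot, y to its left, z up. The post inside belongs to the rack.
- well (a point): Centre of the wide hole (40 mm across, straight through the board) near the rack's right-hand end, 100 mm from the rack's origin along -y, at the level of the board's top; axes as the rack's.
- post_face (a point): Point 22 mm straight below point well, on the flat top of the black post, which closes the wide hole from below. The post's one blind hole (13.6 mm across, 1 mm chamfer, 34 mm deep) is NOT at this point but anywhere up to 7 mm from it along the rack's x and up to 7 mm along its y; it stays put. With the stem standing on the face the flange is 24 mm above the board; home, it lies on it.
- jar_green: Bystander: green-labelled spice jar with a green cap, 46 mm across, 106 mm tall, loose on the rack's board. Origin: centre of its underside.
- jar_tan: Bystander: tan-labelled spice jar with a green cap, 46 mm across, 106 mm tall, loose on the rack's board. Origin: centre of its underside.
- mug: Bystander: cream mug, 83 mm across, 94 mm tall, on the table. Origin: centre of its underside.
- jam: Bystander: red jar with a white lid, 72 mm across, 102 mm tall, on the table. Origin: centre of its underside.
- mustard: Bystander: yellow jar with a dark green lid, 68 mm across, 84 mm tall, on the table. Origin: centre of its underside.
- honey: Bystander: amber jar with a silver lid, 71 mm across, 110 mm tall, on the table. Origin: centre of its underside.
Things that resemble listed ones, but are neither listed nor needed, are in the scene too. What is shaped like the pin but pink or purple is not meant.

How it is judged:
By the outcome, as a careful person would: the job done as asked, in the order asked, and still so for the second after the job is handed in, with the robot touching nothing.
It also fails if it takes over 72 s, if anything falls off the work surface, if the arm or the gripper's body presses on something with over 40 N, if the wrist force passes 120 N, or if a joint passes its speed limit or range.

ROBOT

A 7-joint arm with a two-finger parallel gripper is mounted at the origin on a cart in front of the work surface, level with it; the furniture and walls round the work are solid. World frame = base frame: x ahead of the robot, y to its left, z up, the work surface at z = 0. Lengths are in mm, angles in rad, forces in N, time in s.
With the tool pointing down it reaches from about 350 to 900 mm from the base axis. Payload 19.9 kg.
Tool frame: the origin (TCP) lies at the very end of the fingers, on their centre line; the grasp point (between the pads) lies 19 mm behind it; z points along the fingers, y is the line along which they close (so a half turn about z gives the same grasp; the last joint's range is limited). The gripper opens to 94 mm and grips with 3 to 60 N. Pads are 16 mm wide; open, the fingers measure 119 mm over their backs; the gripper's body (75 mm by 177 mm) begins 78 mm behind the grasp point.
Start: joints at [1.28, 0.417, -0.01, 1.614, 0.005, 1.111, -0.053], TCP at [153.893, -605.733, 175.525] pointing down, gripper open.
Joint ranges: [-2.81, 2.81], [-0.39, 2.02], [-1.27, 1.25], [0.06, 2.57], [-1.19, 4.33], [0.19, 2], [-2.82, 2.82]. Speed limits (rad/s): [1.89, 1.89, 2.39, 2.39, 3.01, 3.01, 3.01].

INTERFACE

Orientations are given as a unit quaternion [x, y, z, w].
In Python, from bench import * gives the robot as it stands.
- The arm moves only by the shell command python3 -m handwheel 'ROWS' [FORCE]. ROWS is a JSON object of lists of equal length, an entry for each row: "hand": the finger opening in cm, from 0 to 9.4; "delta_pos": the shift along the world's x, y, z in cm, a list of three; "yaw": the turn about the world's z in rad. A call has 1 to 5 rows; each row is the pose to reach, as a shift and turn from the pose commanded when the call began; what a row does not reach only later rows make up. A row lasts 1/12 s, in which the tool goes at most 41.7 mm and 7.16 degrees, less where a joint would pass 70% of its speed; a pose out of reach is approached as far as the arm can. A call with a gripper value outside its range is refused whole. The fingers move at their own pace and stop on an object; FORCE is the grip in N (left out, the last holds). Time passes only in rows, so rows that repeat a pose let the fingers close. It gives the time, the measured TCP pose, the force, the opening and the grip force at its end, in the units of the state.
- state(): the state, without advancing time (a new reading comes with each control period).
- read_camera(name): name is "side" or "top" or "wrist"; returns the picture (420x560x3 uint8, red, green, blue); there is no depth.
- camera_info(name): a dict with "vfov" (degrees; the focal length in pixels is half the picture's height over the tangent of half this angle, whatever the lens; pixels are square), "cx", "cy" (the principal point, pixels), "origin" and "attitude" of the camera in the world; the wrist camera has in their place "mount" (4x4, takes a point from camera to tool coordinates, whose origin is the TCP and whose axes are the flange's). Camera axes: x right, y down, z forward; pixel columns grow to the right and rows downward; lengths in mm; the calibration is good to about 2 mm. The wrist camera is an equidistant fisheye: a pixel r from the principal point sees the ray r / f radians off the axis. A picture is of the moment at which its call begins: read the wrist's pose just before it. camera_info takes no time and is no camera call.
- close_job(): hands the job in; it is judged then, once.
The state is a dict: "time": time; "joint_pos": joint angles; "qd": joint speeds; "joint_efforts": joint torques, N m; "position": TCP position; "ee_rot": TCP orientation; "force": force on the tool from outside, world axes, zero at the start; "torque": the same for the moment, N m; "width": finger opening in mm; "grasp_force": force on a finger pad.
Only numpy, scipy, OpenCV 4.12 (cv2) and the standard library are available. Lean on these libraries where they do the work, as an engineer would, in place of code of your own. Each camera call takes 0.05 s, during which the arm holds its last target. There are 200 camera calls.

## Working session

There is one attempt and no reset: what is moved stays moved. The work goes in short steps, Python scripts to look and compute and a shell command to move; the robot and the scene stay as the last step left them, time stands still between calls to the robot, and variables do not carry over. Pictures are saved under pics/ and viewed, at most 10 in all, crops included, and the job is handed in when it is done.

```bash
mkdir -p pics; python3 - <<'E'
from bench import *
import cv2,json
s=state();print(s)
for n in("side","top","wrist"):
    print(n,camera_info(n))
    cv2.imwrite(f"pics/{n}0.png",read_camera(n)[...,::-1])
E
```

```text
{'time': 0.0, 'joint_pos': array([ 1.2805187 ,  0.41796944, -0.01027383,  1.61416996,  0.0047122 ,
        1.11068816, -0.05300313]), 'qd': array([-0.00056525,  0.00158336, -0.00108202, -0.00075972,  0.00023073,
       -0.0003399 ,  0.00240731]), 'joint_efforts': array([-2.43352515e-04, -8.51253891e+01,  6.38610385e-01, -4.25993443e+01,
       -4.87244991e-02,  1.86465477e-02,  9.51395600e-05]), 'position': array([ 153.75004501, -605.37136771,  174.9300477 ]), 'ee_rot': array([ 9.92274501e-01,  1.24060259e-01, -1.31193105e-04, -5.91638264e-04]), 'force': array([ 0.4709442 ,  0.55014495, -0.19061855]), 'torque': array([ 0.01580739, -0.00197107,  0.00924539]), 'grasp_force': 0.0, 'width': 94.3453342712647}
side {'vfov': 50.136144533168874, 'cx': 274.6218343679896, 'cy': 205.98842606507344, 'origin': array([  800.16141374, -1184.50717779,  1008.99830227]), 'attitude': array([ 0.88224268,  0.07853663, -0.0385394 , -0.46259547])}
top {'vfov': 46.931479965326716, 'cx': 277.256798742551, 'cy': 199.7173870804062, 'origin': array([-212.48844386,  369.8240235 , 1265.82928055]), 'attitude': array([-0.56173833,  0.77239567, -0.23861496,  0.17583482])}
wrist {'vfov': 65.70646984690485, 'cx': 278.8030294717931, 'cy': 205.56066138241056, 'mount': array([[-3.13810820e-04, -9.67620790e-01, -2.52408219e-01,
         7.30876902e+01],
       [ 9.99999510e-01, -5.40556881e-04,  8.28988099e-04,
        -1.06183416e+00],
       [-9.38587119e-04, -2.52407835e-01,  9.67620485e-01,
        -2.08773198e+02],
       [ 0.00000000e+00,  0.00000000e+00,  0.00000000e+00,
         1.00000000e+00]])}
```

View pics/side0.png

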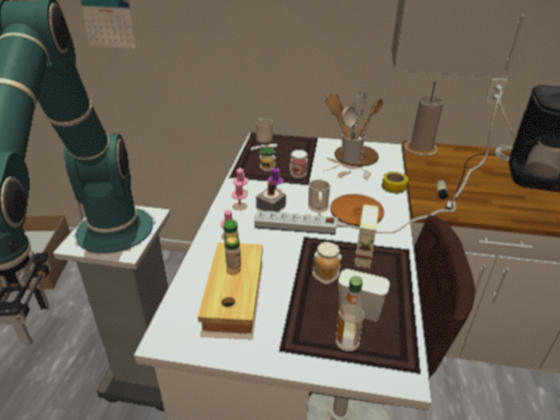

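View pics/top0.png

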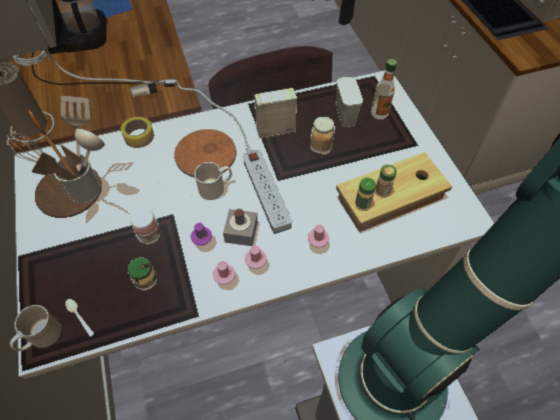

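```bash
cat > h.py <<'E'
import numpy as np,cv2
from scipy.spatial.transform import Rotation as R
from bench import *
def f(i): return 210/np.tan(np.radians(i["vfov"]/2))
def ray(n,u,v,s=None):
    i=camera_info(n); d=np.array([u-i["cx"],v-i["cy"]])/f(i)
    if n!="wrist":
        d=R.from_quat(i["attitude"]).apply([d[0],d[1],1]); o=i["origin"]
    else:
        t=np.linalg.norm(d); d=np.r_[d/max(t,1e-9)*np.sin(t),np.cos(t)]
        q=R.from_quat(s["ee_rot"]); M=i["mount"]
        d=q.apply(M[:3,:3]@d); o=q.apply(M[:3,3])+s["position"]
    return np.array(o),d/np.linalg.norm(d)
def meet(*rs):
    A=0;b=0
    for o,d in rs:
        P=np.eye(3)-np.outer(d,d);A=A+P;b=b+P@o
    p=np.linalg.solve(A,b)
    return p,[float(np.linalg.norm((np.eye(3)-np.outer(d,d))@(p-o))) for o,d in rs]
def atz(r,z): o,d=r; return o+d*(z-o[2])/d[2]
def proj(n,p,s=None):
    i=camera_info(n)
    if n!="wrist": c=R.from_quat(i["attitude"]).inv().apply(np.array(p)-i["origin"]); return c[:2]/c[2]*f(i)+[i["cx"],i["cy"]]
    M=i["mount"]; c=R.from_quat(s["ee_rot"]).inv().apply(np.array(p)-s["position"])
    c=M[:3,:3].T@(c-M[:3,3]); r=np.hypot(c[0],c[1]); return c[:2]/r*np.arctan2(r,c[2])*f(i)+[i["cx"],i["cy"]]
E
python3 - <<'E'
from h import *
for a,b in [((270,183),(239,213)),((271,200),(240,230)),((229,301),(422,175)),((233,222),(368,183))]:
    p,e=meet(ray("side",*a),ray("top",*b));print(p.round(),np.round(e,1))
s=cv2.imread("pics/side0.png");t=cv2.imread("pics/top0.png")
c=lambda i,x,y:cv2.resize(i[y:y+60,x:x+80],None,fx=5,fy=5,interpolation=cv2.INTER_CUBIC)
cv2.imwrite("pics/c1.png",np.vstack([np.hstack([c(s,230,160),c(t,200,195)]),np.hstack([c(s,190,275),c(t,380,145)])]))
E
```

```text
[534. 247. 109.] [1.1 1.1]
[534. 253.  24.] [2.9 2.9]
[ 522. -334.   69.] [1.7 1.7]
[ 480. -113.  177.] [4.3 4.3]
```

View pics/c1.png

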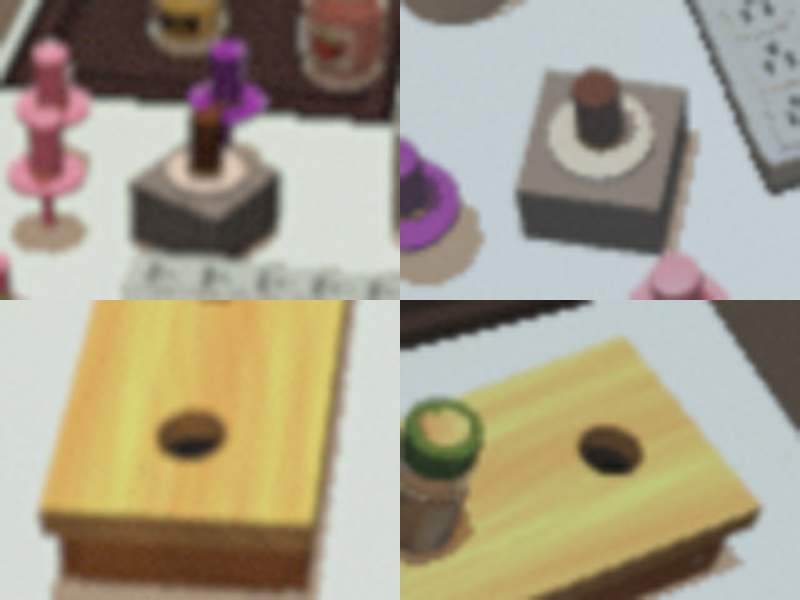

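```bash
python3 - <<'E'
from h import *
for n,a,b in [("griptop",(271.2,182.6),(239,212.6)),("flange",(271.2,194),(240,222.4)),("well",(228.2,302),(422.2,175)),("purple",(275.6,169),(200,228)),("mugtop",(320,184),(210,172)),("green",(231,223),(367,184)),("tan",(232,240),(388,172)),("pink2",(239,187),(257,250))]:
    p,e=meet(ray("side",*a),ray("top",*b));print(n,p.round(),np.round(e,1))
# rack board corners at z=70, side crop
for u,v in [(198,317.5),(253,319.5)]: print(atz(ray("side",u,v),70).round())
for u,v in [(505,380),]: print(atz(ray("top",380+(760-400)/5,145+(510-300)/5),70).round(),atz(ray("top",380+(625-400)/5,145+(338-300)/5),70).round())
s=state();print(R.from_quat(s["ee_rot"]).as_matrix().round(3))
E
```

```text
griptop [537. 247. 109.] [0.8 0.8]
flange [537. 248.  57.] [0.9 0.9]
well [ 522. -336.   68.] [0.4 0.4]
purple [531. 366.  99.] [3.8 3.8]
mugtop [719. 292.  95.] [2.5 2.5]
green [ 476. -112.  174.] [0.8 0.8]
tan [ 499. -188.  170.] [0.7 0.7]
pink2 [416. 230.  87.] [0.5 0.5]
[ 457. -406.   70.]
[ 604. -387.   70.]
[ 450. -399.   70.] [ 598. -386.   70.]
[[ 0.969  0.246 -0.   ]
 [ 0.246 -0.969  0.001]
 [-0.    -0.001 -1.   ]]
```

```bash

python3 -m handwheel '{"hand":[9.4,9.4,9.4,9.4,9.4],"delta_pos":[[0,0,3.8],[0,0,7.5],[1.6,3.6,7.5],[3.2,7.2,7.5],[4.8,10.8,7.5]],"yaw":[0,0,0,0,0]}'
python3 -m handwheel '{"hand":[9.4,9.4,9.4,9.4,9.4],"delta_pos":[[1.6,3.6,0],[3.2,7.2,0],[4.8,10.8,0],[6.4,14.4,0],[8,18,0]],"yaw":[0,0,0,0,0]}'
```

```text
time: 0.57
position: [202.1, -496.4, 250.5]
ee_rot: [0.992, 0.124, -0.0, 0.0]
force: [1.3, 0.9, 0.0]
width: 93.6
grasp_force: 0.0
time: 0.98
position: [282.1, -315.8, 250.4]
ee_rot: [0.992, 0.124, -0.0, 0.0]
force: [0.4, -0.3, 0.8]
width: 94.3
grasp_force: 0.0
```

```bash

python3 -m handwheel '{"hand":[9.4,9.4,9.4,9.4,9.4],"delta_pos":[[1.6,3.6,0],[3.2,7.2,0],[4.8,10.8,0],[6.4,14.4,0],[8,18,0]],"yaw":[0,0,0,0,0]}' | grep pos
python3 -m handwheel '{"hand":[9.4,9.4,9.4,9.4,9.4],"delta_pos":[[1.6,3.6,0],[3.2,7.2,0],[4.8,10.8,0],[6.4,14.4,0],[8,18,0]],"yaw":[0,0,0,0,0]}'|grep pos
python3 -m handwheel '{"hand":[9.4,9.4,9.4,9.4,9.4],"delta_pos":[[1.6,3.6,0],[3.2,7.2,0],[4.8,10.8,0],[6.4,14.4,0],[8,18,0]],"yaw":[0,0,0,0,0]}'|grep pos
python3 -m handwheel '{"hand":[9.4,9.4,9.4,9.4,9.4],"delta_pos":[[1.5,2.4,0],[1.5,2.4,-2.5],[1.5,2.4,-5],[1.5,2.4,-5],[1.5,2.4,-5]],"yaw":[0,0,0,0,0]}'
python3 - <<'E'
from h import *
s=state();i=read_camera("wrist")[...,::-1];print(s["position"],s["time"])
np.save("w1.npy",np.r_[s["position"],s["ee_rot"]])
print(proj("wrist",[537,247,112],s),proj("wrist",[537,247,62],s))
cv2.imwrite("pics/w1.png",i)
E
```

```text
position: [362.1, -135.8, 250.6]
position: [442.2, 44.2, 250.8]
position: [522.4, 223.9, 250.2]
time: 2.65
position: [536.4, 245.9, 200.1]
ee_rot: [0.992, 0.124, -0.001, 0.0]
force: [-0.2, 0.6, 1.4]
width: 94.3
grasp_force: 0.0
[536.39964595 245.93092124 200.13827475] 2.65
[278.71644695 200.0038135 ] [278.68522694 189.0834745 ]
```

View pics/w1.png

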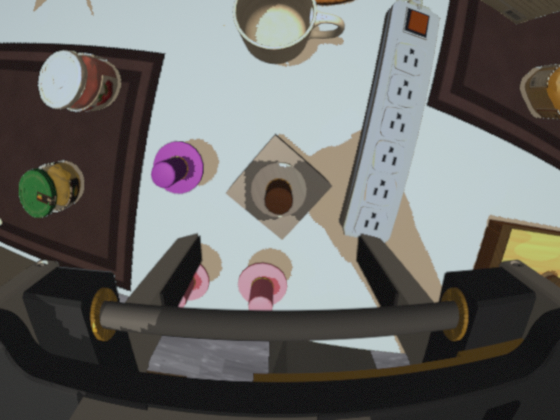

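```bash

python3 -m handwheel '{"hand":[9.4,9.4,9.4,9.4,9.4],"delta_pos":[[0,0,-3.5],[0,0,-7],[0,0,-10],[0,0,-12],[0,0,-12.8]],"yaw":[0,0,0,0,0]}' 30
python3 -m handwheel '{"hand":[2,2,2,2,2],"delta_pos":[[0,0,0],[0,0,0],[0,0,0],[0,0,0],[0,0,0]],"yaw":[0,0,0,0,0]}' 30
python3 -m handwheel '{"hand":[2,2,2,2,2],"delta_pos":[[0,0,0],[0,0,0],[0,0,0],[0,0,0],[0,0,0]],"yaw":[0,0,0,0,0]}' 30
```

```text
time: 3.12
position: [536.8, 245.5, 71.5]
ee_rot: [0.992, 0.124, -0.001, 0.0]
force: [-0.4, -0.3, 0.9]
width: 94.1
grasp_force: 0.0
time: 3.53
position: [537.5, 246.4, 73.7]
ee_rot: [0.992, 0.124, 0.001, -0.0]
force: [0.1, -0.0, 0.2]
width: 64.3
grasp_force: 0.0
time: 3.95
position: [536.9, 246.3, 72.5]
ee_rot: [0.992, 0.124, -0.0, -0.0]
force: [0.1, -0.2, 0.0]
width: 30.8
grasp_force: 0.0
```

```bash

python3 -m handwheel '{"hand":[2,2,2,2,2],"delta_pos":[[0,0,0],[0,0,0],[0,0,0],[0,0,0],[0,0,0]],"yaw":[0,0,0,0,0]}' 30
python3 -m handwheel '{"hand":[2,2,2,2,2],"delta_pos":[[0,0,2],[0,0,5],[0,0,8],[0,0,12],[0,0,16]],"yaw":[0,0,0,0,0]}'
```

```text
time: 4.37
position: [536.9, 246.3, 72.5]
ee_rot: [0.992, 0.124, -0.0, -0.0]
force: [-0.3, -0.2, 0.8]
width: 27.1
grasp_force: 30.0
time: 4.78
position: [536.2, 246.0, 233.8]
ee_rot: [0.992, 0.124, -0.001, 0.0]
force: [0.7, 0.5, -1.6]
width: 27.1
grasp_force: 30.0
```

```bash

python3 -m handwheel '{"hand":[2,2,2,2,2],"delta_pos":[[0,0,3],[0,0,6],[-0.5,-3,6],[-1,-6.5,6],[-1.5,-10.4,6]],"yaw":[0,0,0,0,0]}' | grep pos
python3 -m handwheel '{"hand":[2,2,2,2,2],"delta_pos":[[-0.5,-3.9,0],[-1,-7.8,0],[-1.5,-11.7,0],[-2,-15.6,0],[-2.5,-19.5,0]],"yaw":[0,0,0,0,0]}' | grep pos
python3 -m handwheel '{"hand":[2,2,2,2,2],"delta_pos":[[-0.5,-3.9,0],[-1,-7.8,0],[-1.5,-11.7,0],[-2,-15.6,0],[-2.5,-19.5,0]],"yaw":[0,0,0,0,0]}' | grep pos
python3 -m handwheel '{"hand":[2,2,2,2,2],"delta_pos":[[-0.5,-3.5,0],[-1,-6.5,0],[-2,-8.8,-3],[-2,-8.8,-6],[-2,-8.8,-9]],"yaw":[0,0,0,0,0]}'
python3 -m handwheel '{"hand":[2,2,2,2,2],"delta_pos":[[0,0,-2],[0,0,-3],[0,0,-3],[0,0,-3],[0,0,-3]],"yaw":[0,0,0,0,0]}'
python3 - <<'E'
from h import *
s=state();i=read_camera("wrist")[...,::-1];print(s["position"],s["time"])
np.save("w2.npy",np.r_[s["position"],s["ee_rot"]])
u,v=proj("wrist",[522,-336,70],s);print(u,v)
a,b=int(u)-40,int(v)-30;print(a,b)
c=i[b:b+60,a:a+80]
k=lambda c:cv2.resize(c,None,fx=5,fy=5,interpolation=cv2.INTER_CUBIC)
g=np.clip(c.astype(float)*4,0,255).astype(np.uint8)
cv2.imwrite("pics/w2.png",np.vstack([np.hstack([k(c),k(g)]),cv2.resize(i,(400,300)).repeat(1,1) if 0 else np.hstack([cv2.resize(i,(400,300)),k(np.clip(c.astype(float)*8,0,255).astype(np.uint8))])]))
E
```

```text
position: [521.2, 142.2, 292.6]
position: [496.1, -54.6, 292.7]
position: [471.1, -249.6, 292.7]
time: 6.45
position: [450.9, -337.2, 201.2]
ee_rot: [0.992, 0.123, -0.0, 0.0]
force: [0.7, -0.6, -1.8]
width: 26.8
grasp_force: 30.0
time: 6.87
position: [452.6, -336.1, 174.0]
ee_rot: [0.992, 0.124, 0.001, 0.001]
force: [0.5, 0.6, -0.4]
width: 27.2
grasp_force: 30.0
[ 452.63808974 -336.07892475  174.01937137] 6.8667
297.276300046748 128.84995327221196
257 98
```

View pics/w2.png

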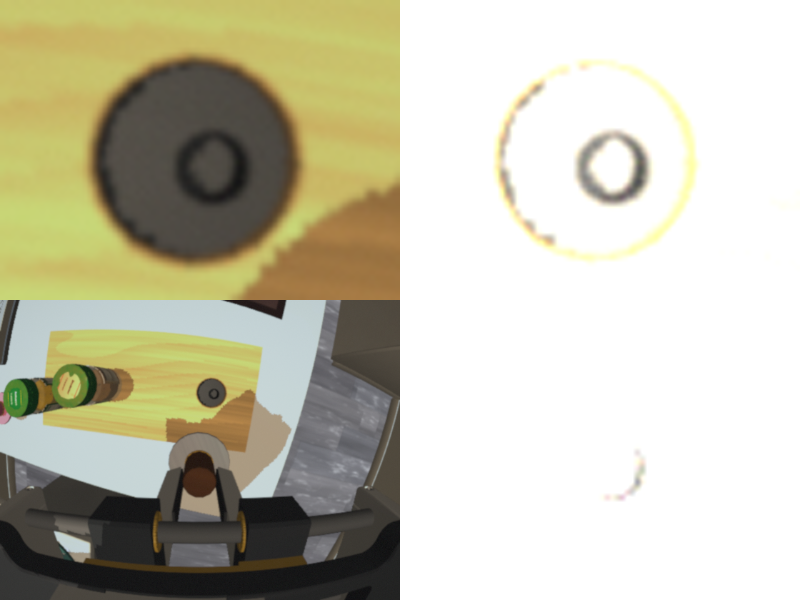

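```bash

python3 - <<'E'
from h import *
s=state();i=read_camera("wrist")[...,::-1]
for z in(48,): print("hole",atz(ray("wrist",299,131,s),48).round(1))
print("well",atz(ray("wrist",295.6,129.6,s),70).round(1), "tcp",s["position"])
T=s["position"]
q=lambda dx,dz:proj("wrist",T+R.from_quat(s["ee_rot"]).apply([dx,0,0])+[0,0,dz],s).round(1)
for dx in(-2,0,2):print(dx,"flange top c",q(dx,-10.5),"edge",q(dx+31,-10.5),"griptop",q(dx,39.5))
c=i[170:270,213:346];cv2.imwrite("pics/w3.png",cv2.resize(c,None,fx=6,fy=6,interpolation=cv2.INTER_CUBIC))
E
```

```text
hole [ 520.3 -339.7   48. ]
well [ 520.9 -334.7   70. ] tcp [ 452.65296404 -336.11686977  174.05833118]
-2 flange top c [280.  229.9] edge [280.  187.1] griptop [280.6 258.3]
0 flange top c [280.  227.2] edge [280.  184.3] griptop [280.6 255. ]
2 flange top c [280.  224.5] edge [280.  181.4] griptop [280.6 251.8]
```

View pics/w3.png

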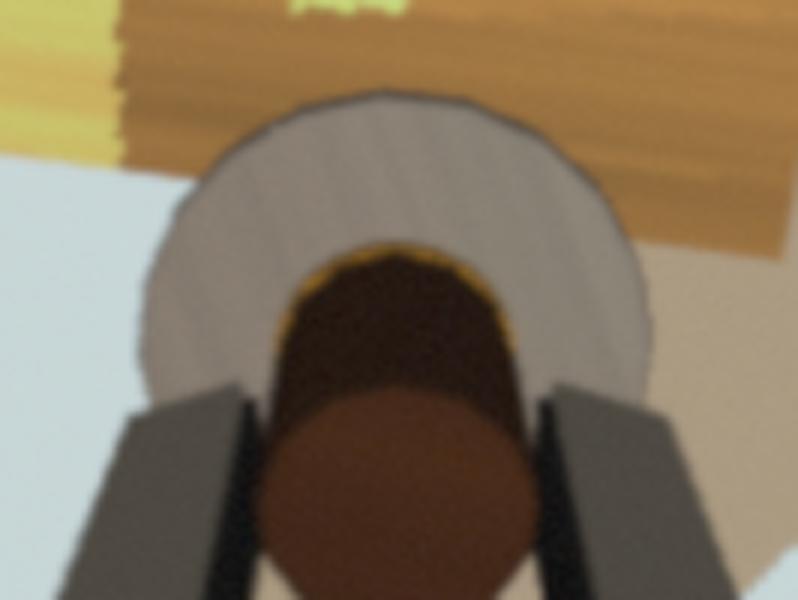

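```bash

python3 -m handwheel '{"hand":[2,2,2,2,2],"delta_pos":[[3.5,-0.2,0],[6.5,-0.4,0],[6.9,-0.4,0],[6.9,-0.4,-1.5],[6.9,-0.4,-3]],"yaw":[0,0,0,0,0]}'
python3 -m handwheel '{"hand":[2,2,2,2,2],"delta_pos":[[0,0,-1],[0,0,-1.7],[0,0,-2.2],[0,0,-2.5],[0,0,-2.5]],"yaw":[0,0,0,0,0]}'
```

```text
time: 7.38
position: [522.1, -339.9, 143.4]
ee_rot: [0.992, 0.124, 0.001, 0.001]
force: [0.8, -0.0, -0.6]
width: 27.0
grasp_force: 30.0
time: 7.8
position: [520.9, -339.8, 117.5]
ee_rot: [0.992, 0.124, -0.0, -0.0]
force: [0.0, 0.4, -1.2]
width: 26.9
grasp_force: 30.0
```

```bash

python3 -m handwheel '{"hand":[2,2,2,2,2],"delta_pos":[[0,0,-0.2],[0,0,-0.4],[0,0,-0.6],[0,0,-0.7],[0,0,-0.7]],"yaw":[0,0,0,0,0]}'
python3 -m handwheel '{"hand":[2,2,2],"delta_pos":[[0,0,-0.1],[0,0,-0.2],[0,0,-0.2]],"yaw":[0,0,0]}'
```

```text
time: 8.22
position: [520.8, -339.7, 110.4]
ee_rot: [0.992, 0.124, -0.0, -0.0]
force: [0.3, -0.8, -2.1]
width: 26.8
grasp_force: 30.0
time: 8.47
position: [520.9, -339.7, 108.4]
ee_rot: [0.992, 0.124, -0.0, -0.0]
force: [-0.5, 0.6, -0.2]
width: 27.2
grasp_force: 30.0
```

```bash

python3 -m handwheel '{"hand":[2,2,2],"delta_pos":[[0,0,-0.1],[0,0,-0.2],[0,0,-0.2]],"yaw":[0,0,0]}'|egrep 'pos|force:'
python3 -m handwheel '{"hand":[2,2,2],"delta_pos":[[0,0,-0.1],[0,0,-0.2],[0,0,-0.2]],"yaw":[0,0,0]}'|egrep 'pos|force:'
```

```text
position: [520.9, -339.8, 106.4]
force: [0.5, -0.5, -1.2]
grasp_force: 30.0
position: [520.8, -339.8, 104.3]
force: [0.6, -0.7, -0.7]
grasp_force: 30.0
```

```bash

python3 -m handwheel '{"hand":[2,2,2,2,2],"delta_pos":[[0,0,-0.2],[0,0,-0.4],[0,0,-0.6],[0,0,-0.6],[0,0,-0.6]],"yaw":[0,0,0,0,0]}'|egrep 'pos|force:'
python3 -m handwheel '{"hand":[2,2,2,2,2],"delta_pos":[[0,0,-0.2],[0,0,-0.4],[0,0,-0.6],[0,0,-0.7],[0,0,-0.7]],"yaw":[0,0,0,0,0]}'|egrep 'pos|force:'
```

```text
position: [520.8, -339.7, 98.3]
force: [0.1, -1.6, -2.6]
grasp_force: 30.0
position: [520.8, -339.7, 91.2]
force: [0.5, -0.9, -2.5]
grasp_force: 30.0
```

```bash

python3 -m handwheel '{"hand":[2,2,2,2,2],"delta_pos":[[0,0,-0.1],[0,0,-0.2],[0,0,-0.3],[0,0,-0.3],[0,0,-0.3]],"yaw":[0,0,0,0,0]}'|egrep 'pos|force:'
python3 -m handwheel '{"hand":[2,2,2],"delta_pos":[[0,0,-0.1],[0,0,-0.1],[0,0,-0.1]],"yaw":[0,0,0]}'|egrep 'pos|force:'
```

```text
position: [520.8, -339.7, 88.4]
force: [0.0, -1.7, -2.4]
grasp_force: 30.0
position: [520.8, -339.8, 87.4]
force: [0.6, -0.8, -1.7]
grasp_force: 30.0
```

```bash

python3 -m handwheel '{"hand":[2,2,2],"delta_pos":[[0,0,-0.05],[0,0,-0.05],[0,0,-0.05]],"yaw":[0,0,0]}'|egrep 'pos|force:'
python3 -m handwheel '{"hand":[2,2,2],"delta_pos":[[0,0,-0.05],[0,0,-0.05],[0,0,-0.05]],"yaw":[0,0,0]}'|egrep 'pos|force:'
```

```text
position: [520.9, -339.7, 87.0]
force: [0.1, -1.7, -1.7]
grasp_force: 30.0
position: [520.9, -339.8, 86.5]
force: [0.6, -1.4, -1.4]
grasp_force: 30.0
```

```bash

python3 -m handwheel '{"hand":[2,2,2],"delta_pos":[[0,0,-0.05],[0,0,-0.05],[0,0,-0.05]],"yaw":[0,0,0]}'|egrep 'pos|force:'
python3 - <<'E'
from h import *
s=state();i=read_camera("wrist")[...,::-1];c=i[170:270,213:346]
cv2.imwrite("pics/w4.png",cv2.resize(c,None,fx=6,fy=6,interpolation=cv2.INTER_CUBIC))
E
```

```text
position: [521.0, -339.7, 86.4]
force: [-0.8, -0.2, 5.4]
grasp_force: 30.0
```

```bash

python3 -m handwheel '{"hand":[6,6,6,6,6],"delta_pos":[[0,0,0],[0,0,0],[0,0,0],[0,0,0],[0,0,0]],"yaw":[0,0,0,0,0]}'
python3 -m handwheel '{"hand":[7,7,7,7,7],"delta_pos":[[0,0,0],[0,0,1],[0,0,3],[0,0,6],[0,0,9]],"yaw":[0,0,0,0,0]}'
python3 -m handwheel '{"hand":[7,7,7,7,7],"delta_pos":[[-2,0,1],[-5,0,2],[-5,0,2],[-5,0,2],[-5,0,2]],"yaw":[0,0,0,0,0]}'
python3 - <<'E'
from h import *
s=state();i=read_camera("wrist")[...,::-1];j=read_camera("side")[...,::-1]
c=i[60:240,180:420];d=j[210:345,170:350]
cv2.imwrite("pics/w5.png",np.hstack([cv2.resize(c,(400,300)),cv2.resize(d,(400,300),interpolation=cv2.INTER_CUBIC)]))
print(proj("wrist",[519.6,-339.4,126],s)-[180,60])
E
```

```text
time: 11.68
position: [520.8, -339.6, 85.9]
ee_rot: [0.992, 0.124, -0.0, -0.0]
force: [0.3, -0.0, 1.6]
width: 57.1
grasp_force: 0.0
time: 12.1
position: [520.6, -339.3, 177.4]
ee_rot: [0.992, 0.124, -0.0, -0.0]
force: [0.2, -0.4, 0.4]
width: 70.2
grasp_force: 0.0
time: 12.52
position: [471.2, -339.7, 196.6]
ee_rot: [0.992, 0.124, 0.0, 0.0]
force: [0.3, -0.9, -0.7]
width: 70.2
grasp_force: 0.0
[113.1682889  92.9628124]
```

View pics/w5.png

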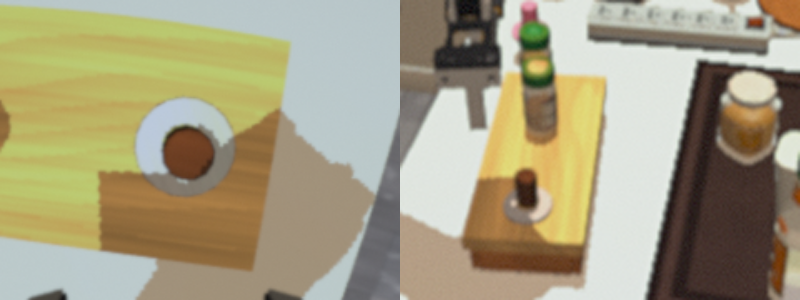

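The wrist view (left) shows the pin upright, its flange flat on the board at about (185,146) in the crop. The side view (right) shows the same, with both jars still standing and the gripper clear of everything.

```bash
python3 -c "
from bench import *
print(close_job())"
```

```text
the job is handed in; nothing more can be done
None
```

The pin is released and home in the post's blind hole with its flange flat on the board; the highest push I read on it was about 5 N, the jars and mug were not touched, and the job was handed in at about 12.6 s.

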